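Mix the samples on the hand-cranked carousel and stop it for unloading

TASK

Take the black crank knob on top of the carousel mixer and turn the carousel counter-clockwise (seen from above) up to 20 turns a minute; keep it between 17.5 and 22.5 turns a minute for at least 6 seconds in one go, and never let it race past 28. Then bring it to a standstill with the red-capped tube lined up with the yellow pointer, let go of the knob and move clear. Work the carousel only by the crank (its tubes and plates are not to be touched), and leave the jar, bottle and cup where they stand.

Things in the scene. Friction and masses are not known exactly. Their poses are not given: they have to be found in the camera images.
- mixer: Hand-cranked carousel mixer, fixed to the table (place and heading vary): round cream base, 165 mm radius, 42 mm high; origin at the centre of its underside. A carousel turns on it: two discs of up to 125 mm radius holding six upright tubes on a 105 mm radius circle, caps 34 mm wide (one red, five blue), cap tops 145 mm above the table. Above that sits the crank.
- axis (a point): Point on the vertical turning axis of carousel and crank, 200 mm above the table.
- load_point (a point): Fixed point on the tube circle (105 mm from the axis, 145 mm high), inward of the yellow pointer, a post of 22 x 30 mm on the base's edge, 150 mm from the axis, 139 mm high. The red cap must stop here.
- red_cap (a point): Centre of the top of the red cap, 105 mm from the axis, 145 mm high; turns with the carousel. A red stripe on the upper disc leads to it.
- rotor (a joint): Angle of the carousel relative to the base in rad, counter-clockwise from above positive, counts whole turns without limit; 0 (and every whole turn): red cap at the loading point. 20 turns a minute are 2.09 rad/s. Nominal inertia 0.030 kg m2 (the hidden load makes it 0.6 to 1.6 times that); nominal bearing drag 0.020 Nm dry plus 0.004 Nm per rad/s.
- crank (a joint): Angle of the crank relative to the carousel (not the base) in rad, counter-clockwise positive, unlimited. An oil clutch links them: torque on the carousel = 0.025 Nm x (crank speed - carousel speed) in rad/s, nothing else. So the carousel lags: 20 turns a minute needs the crank at about 31, and with the crank held still it coasts on for one to two seconds.
- knob_grip (a point): Centre of the black crank knob: upright cylinder, 32 mm diameter, 64 mm high (170 to 234 mm above the table, this point at 204 mm), 55 mm from the axis, on a flat steel arm whose top is 168 mm high. It spins freely on its pin, so a gripper pointing down can hold it at a fixed heading while going round.
- swab_jar: Bystander: loose glass jar of swab sticks with blue cap, 70 mm wide, 127 mm high; origin at the centre of its underside.
- stain_bottle: Bystander: loose amber bottle, 60 mm wide, 120 mm high; origin at the centre of its underside.
- sample_cup: Bystander: loose white cup, 68 mm wide, 70 mm high; origin at the centre of its underside.

How it is judged (in metres and radians):
On the way, in this order (a step that is already met when the one before it is completed fails the run):
1. the carousel is kept between 17.5 and 22.5 turns a minute counter-clockwise for 6 s (velocity of joint rotor between 1.833 and 2.356 rad/s), for 6 s.
2. the carousel stands still with the red cap at the yellow pointer (horizontal distance between red_cap and load_point below 0.015 m and velocity of joint rotor between -0.08 and 0.08 rad/s), for 0.5 s.
At the end, for the whole second after the job is handed in: The carousel is at rest (under 0.05 rad/s) with the centre of the red cap within 15 mm of the loading point at the yellow pointer, and the gripper has let go and is more than 60 mm away from the knob (horizontal distance between red_cap and load_point below 0.015 m and velocity of joint rotor between -0.05 and 0.05 rad/s and distance between the grasp point and knob_grip above 0.06 m); the robot touches nothing.
It fails at once if the carousel races past 28 turns a minute, either way (velocity of joint rotor above 2.93 rad/s or velocity of joint rotor below -2.93 rad/s).
It fails at once if the robot touches the carousel's tubes or plates (contact force between any of the arm, the fingers and rotor_c0 above 1 N or contact force between any of the arm, the fingers and rotor_c1 above 1 N or contact force between any of the arm, the fingers and rotor_c2 above 1 N or contact force between any of the arm, the fingers and rotor_c3 above 1 N or contact force between any of the arm, the fingers and rotor_c4 above 1 N or contact force between any of the arm, the fingers and rotor_c5 above 1 N or contact force between any of the arm, the fingers and rotor_c6 above 1 N or contact force between any of the arm, the fingers and rotor_c7 above 1 N or contact force between any of the arm, the fingers and rotor_c8 above 1 N).
It fails at once if the jar, bottle or cup is moved by more than 30 mm or tipped (distance of any of swab_jar, stain_bottle, sample_cup from where it was at the start of the episode above 0.03 m or angle between any of swab_jar, stain_bottle, sample_cup's own z axis and vertical above 0.4 rad).
It also fails if it takes over 62 s, if anything falls off the work surface, if the arm or the gripper's body presses on something with over 40 N, if the wrist force passes 120 N, or if a joint passes its speed limit or range.

ROBOT

A 6-joint arm with a two-finger parallel gripper is mounted at the origin on the work surface. World frame = base frame: x ahead of the robot, y to its left, z up, the work surface at z = 0. Lengths are in mm, angles in degrees, forces in N, time in s.
With the tool pointing down it reaches from about 300 to 850 mm from the base axis. Payload 4.2 kg.
Tool frame: the origin (TCP) lies at the very end of the fingers, on their centre line; the grasp point (between the pads) lies 19 mm behind it; z points along the fingers, y is the line along which they close (so a half turn about z gives the same grasp; the last joint's range is limited). The gripper opens to 91 mm and grips with 3 to 60 N. Pads are 32 mm wide; open, the fingers measure 118 mm over their backs; the gripper's body (76 mm by 178 mm) begins 60 mm behind the grasp point.
Start: joints at [67.895, 18.312, 89.639, -0, 72.044, -1.146], TCP at [205.679, 536.972, 213.976] pointing down, gripper open.
Joint ranges: [-177.97, 177.97], [-48.28, 115.42], [12.27, 149.76], [-77.06, 257.06], [2.81, 150.46], [-146.56, 146.56]. Speed limits (degrees/s): [147.25, 147.25, 180, 180, 180, 180].

INTERFACE

Orientations are given as [roll, pitch, yaw] about the fixed x, y, z axes, in that order (R = Rz(yaw) Ry(pitch) Rx(roll)).
In Python, from workcell import env, grab_frame gives the robot as it stands. The module is installed in compiled form; this text tells all that it offers.
- The arm moves only by the tool move_arm, never from a script. Its argument "plan" is a list of rows, each an object of numbers: "tx", "ty", "tz": the shift along the tool's x, y, z in cm; "wx", "wy", "wz": the turn, a rotation vector about the tool's x, y, z in rad. In form: [{"tx": .., "ty": .., "tz": .., "wx": .., "wy": .., "wz": ..}, ...]. A call has 1 to 12 rows; each row shifts and turns the commanded pose from where the row before left it, along the tool's axes as they then stand; what a row does not reach is not made up. A row lasts 1/12 s, in which the tool goes at most 41.7 mm and 7.16 degrees, less where a joint would pass 70% of its speed; a pose out of reach is approached as far as the arm can. A call is refused whole if a number of a shift passes 4.17 or a number of a turn 0.125, either way. A call with a gripper value outside its range is refused whole. "gripper" is the finger opening in cm, from 0 to 9.12, set as the call begins (left out, the last holds). The fingers move at their own pace and stop on an object; "force" is the grip in N (left out, the last holds). Time passes only in rows, so rows that do not move let the fingers close. It gives the time, the measured TCP pose, the force, the opening and the grip force at its end, in the units of the state.
- env.state(): the state, without advancing time (a new reading comes with each control period).
- grab_frame(name): name is "side" or "top" or "wrist"; returns a dict with "color" (400x640x3 uint8, red, green, blue), "vfov" (degrees; the focal length in pixels is half the picture's height over the tangent of half this angle, whatever the lens; pixels are square), "cx", "cy" (the principal point, pixels), "view" (4x4, takes a point from world to camera coordinates). Camera axes: x right, y up, looking along -z (the intrinsics and any distortion apply to the point x, -y, -z); pixel columns grow to the right and rows downward; lengths in mm; the calibration is good to about 2 mm. A picture is of the moment at which its call begins. There is no depth.
- env.job_done(): hands the job in; it is judged then, once.
The state is a dict: "time_s": time; "qpos": joint angles; "qvel": joint speeds; "effort": joint torques, N m; "ee_pos": TCP position; "ee_rot": TCP orientation; "force": force on the tool from outside, world axes, zero at the start; "torque": the same for the moment, N m; "gripper_width": finger opening in mm; "gripper_force": force on a finger pad.
Only numpy, scipy, OpenCV 4.12 (cv2) and the standard library are available. Lean on these libraries where they do the work, as an engineer would, in place of code of your own. Each camera call takes 0.05 s, during which the arm holds its last target. There are 200 camera calls.

## Working session

There is one attempt and no reset: what is moved stays moved. The work goes in short steps, Python scripts to look and compute and a tool call to move; the robot and the scene stay as the last step left them, time stands still between calls to the robot, and variables do not carry over. Pictures are saved under pics/ and viewed, at most 10 in all, crops included, and the job is handed in when it is done.

Besides the shell and the picture viewer there is one more tool, called after "Emit:" as a command line: name --argument value ..., lists and objects as JSON in quotes. move_arm: Moves the arm, as the interface text tells. Its arguments: {"type":"object","properties":{"plan":{"type":"array","items":{"type":"object","properties":{"tx":{"type":"number"},"ty":{"type":"number"},"tz":{"type":"number"},"wx":{"type":"number"},"wy":{"type":"number"},"wz":{"type":"number"}}}},"gripper":{"type":"number"},"force":{"type":"number"}},"required":["plan"]}

```bash
mkdir -p pics; cat > h.py <<'E'
import numpy as np, cv2
from workcell import env, grab_frame
def ray(f,u,v):
    F=200/np.tan(np.radians(f["vfov"])/2); V=np.array(f["view"]); R=V[:3,:3]; t=V[:3,3]
    d=np.array([(u-f["cx"])/F,-(v-f["cy"])/F,-1.]); return -R.T@t, R.T@d
def onz(f,u,v,z):
    c,d=ray(f,u,v); return c+d*(z-c[2])/d[2]
def proj(f,p):
    F=200/np.tan(np.radians(f["vfov"])/2); V=np.array(f["view"]); q=V[:3,:3]@np.array(p)+V[:3,3]
    return f["cx"]+F*q[0]/-q[2], f["cy"]-F*q[1]/-q[2]
def tri(f1,p1,f2,p2):
    a,d=ray(f1,*p1); b,e=ray(f2,*p2); s=np.linalg.lstsq(np.stack([d,-e],1),b-a,rcond=None)[0]
    P,Q=a+s[0]*d,b+s[1]*e; return (P+Q)/2, np.linalg.norm(P-Q)
E
python3 - <<'E'
from h import *
import pickle
fs={}
for n in("top","side","wrist"):
    f=grab_frame(n); fs[n]=f; cv2.imwrite(f"pics/{n}0.png",f["color"][:,:,::-1]); print({k:(np.round(v,3) if k=="view" else v) for k,v in f.items() if k!="color"})
pickle.dump(fs,open("f0.pkl","wb"))
print(env.state())
E
```

```text
{'vfov': 55.59271793664014, 'cx': 321.8451019622304, 'cy': 202.02028558030526, 'view': array([[ 2.100000e-02, -1.000000e+00,  7.000000e-03, -8.998000e+00],
       [ 9.950000e-01,  2.100000e-02,  9.300000e-02, -5.545010e+02],
       [-9.300000e-02,  5.000000e-03,  9.960000e-01, -1.174304e+03],
       [ 0.000000e+00,  0.000000e+00,  0.000000e+00,  1.000000e+00]])}
{'vfov': 50.42218806331729, 'cx': 313.66423325691403, 'cy': 202.5992005721117, 'view': array([[ 7.440000e-01, -6.680000e-01, -1.500000e-02, -4.208770e+02],
       [ 3.920000e-01,  4.170000e-01,  8.200000e-01, -3.086960e+02],
       [-5.420000e-01, -6.160000e-01,  5.720000e-01, -1.105195e+03],
       [ 0.000000e+00,  0.000000e+00,  0.000000e+00,  1.000000e+00]])}
{'vfov': 67.86280163498671, 'cx': 320.443968095636, 'cy': 198.29912542553419, 'view': array([[ 3.58000e-01,  9.34000e-01, -3.00000e-03, -5.73772e+02],
       [-9.01000e-01,  3.44000e-01, -2.65000e-01,  3.03930e+01],
       [-2.46000e-01,  9.70000e-02,  9.64000e-01, -3.90768e+02],
       [ 0.00000e+00,  0.00000e+00,  0.00000e+00,  1.00000e+00]])}
{'time_s': 0.15, 'qpos': array([ 6.78958255e+01,  1.83434474e+01,  8.96892266e+01,  5.01267098e-04,
        7.20435678e+01, -1.14472492e+00]), 'qvel': array([-0.05470777, -0.07118091, -0.10241124,  0.05935527, -0.09309209,
        0.01974898]), 'effort': array([-4.06429754e-04, -4.12771940e+01, -2.32157671e+01,  7.26504670e-02,
        4.32479905e-02, -1.02557838e-04]), 'ee_pos': array([205.52837029, 536.61838028, 213.31881706]), 'ee_rot': array([-1.79923783e+02, -1.99969867e-03,  1.59040394e+02]), 'force': array([ 0.19668921, -0.49823755, -0.39092562]), 'torque': array([ 0.02750091, -0.02170821,  0.01207448]), 'gripper_force': 0.0, 'gripper_width': 91.6678790446713}
```

View pics/top0.png

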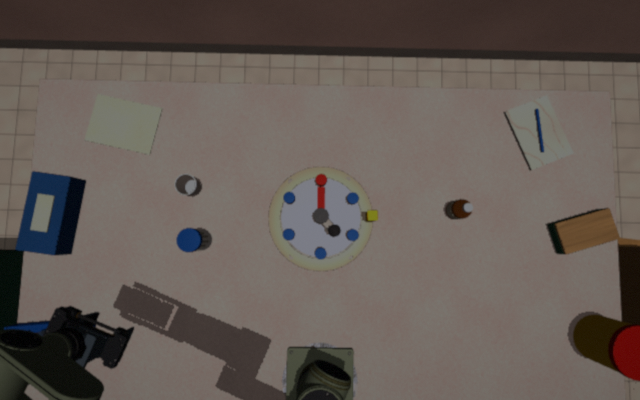

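View pics/side0.png

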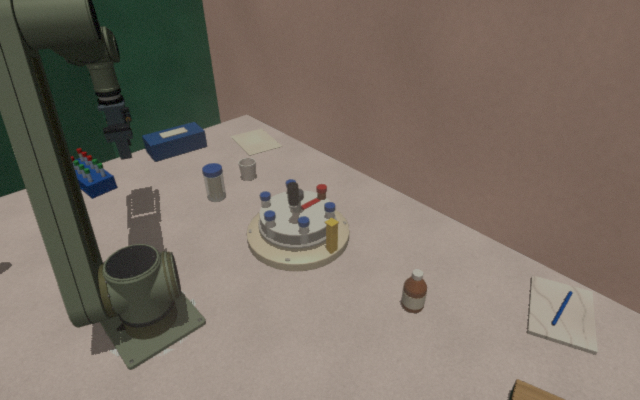

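View pics/wrist0.png

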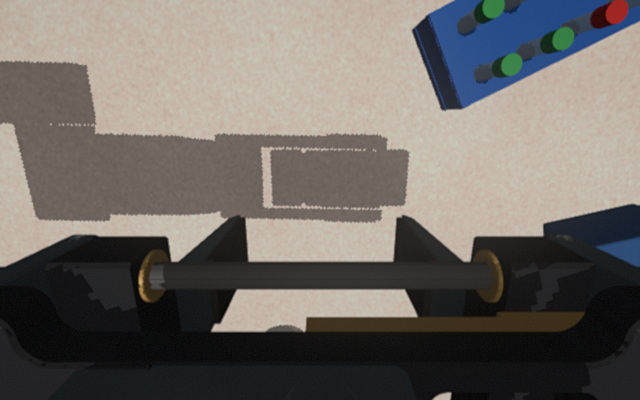

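The top view shows the red cap at (321,180), the pointer at (371,216), the knob at (334,230) and the hub at (320,217). In the side view the knob is at about (293,194), the red cap at (321,190) and the pointer at (332,235). The wrist camera sees only the table and the blue rack.

```bash
cat >> h.py <<'E'
from scipy.optimize import least_squares
def blobs(im,lo,hi,roi,amin):
    hsv=cv2.cvtColor(im,cv2.COLOR_RGB2HSV); m=cv2.inRange(hsv,lo,hi); x0,y0,x1,y1=roi
    k=np.zeros_like(m); k[y0:y1,x0:x1]=m[y0:y1,x0:x1]
    n,_,st,c=cv2.connectedComponentsWithStats(k); return [(c[i].round(1),st[i,4],st[i,:4]) for i in range(1,n) if st[i,4]>=amin]
E
python3 - <<'E'
from h import *
import pickle
fs=pickle.load(open("f0.pkl","rb"))
R=(255,140,375,280); S=(235,165,360,270)
for n,r in(("top",R),("side",S)):
  for nm,lo,hi in(("red",(0,150,60),(8,255,255)),("blue",(100,120,50),(125,255,255)),("yel",(22,150,80),(32,255,255)),("black",(0,0,0),(180,255,50))):
    rr=(255,140,390,280) if n=="top" else r
    print(n,nm,[(b[0].tolist(),int(b[1]),b[2].tolist(),onz(fs[n],*b[0],145).round(0)[:2].tolist()) for b in blobs(fs[n]["color"],lo,hi,rr,8)])
t=fs["top"]["color"][130:290,240:400,::-1]; s=fs["side"]["color"][140:270,230:390,::-1]
s=cv2.copyMakeBorder(s,0,30,0,0,0)
cv2.imwrite("pics/z0.png",cv2.resize(np.hstack([t,s]),None,fx=2.5,fy=2.5,interpolation=2))
E
```

```text
top red [([320.6, 189.3], 225, [316, 174, 11, 34], [580.0, 8.0])]
top blue [([288.9, 197.3], 89, [284, 192, 11, 11], [555.0, 98.0]), ([352.1, 197.9], 93, [347, 193, 11, 11], [557.0, -83.0]), ([288.2, 234.0], 92, [283, 229, 11, 11], [451.0, 96.0]), ([352.2, 234.5], 93, [347, 230, 11, 10], [453.0, -84.0]), ([320.1, 252.9], 94, [315, 248, 11, 11], [400.0, 5.0])]
top yel [([371.7, 215.4], 98, [367, 211, 11, 10], [508.0, -139.0])]
top black [([333.6, 230.0], 105, [328, 225, 12, 11], [465.0, -32.0])]
side red [([321.6, 186.7], 29, [318, 185, 8, 5], [608.0, 6.0]), ([310.1, 203.1], 43, [303, 199, 16, 9], [521.0, -38.0])]
side blue []
side yel []
side black []
```

View pics/z0.png

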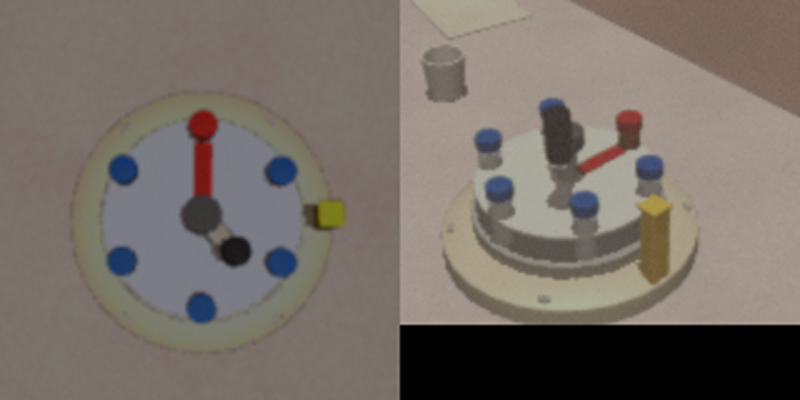

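The crop shows the five blue caps, the red stripe pointing up, the knob at crop (235,250) and a grey hub at (201,214). In the side crop the hub top sits just below and behind the knob top, at about (573,130). I'll triangulate these points.

```bash
python3 - <<'E'
from h import *
import pickle
fs=pickle.load(open("f0.pkl","rb")); T,S=fs["top"],fs["side"]
cs=np.array([[288.9,197.3],[352.2,234.5],[352.1,197.9],[288.2,234.0],[320.1,252.9],[320.9,180.3]])
P=np.array([onz(T,*c,145)[:2] for c in cs]); C=P.mean(0); print("axis",C,"r",np.linalg.norm(P-C,axis=1).round(1),np.degrees(np.arctan2(*(P-C).T[::-1])).round(1))
Y=onz(T,371.7,215.4,139)[:2]; print("ptr",Y,np.degrees(np.arctan2(*(Y-C)[::-1])),np.linalg.norm(Y-C))
K=onz(T,333.6,230,234)[:2]; print("knob",K,np.linalg.norm(K-C),np.degrees(np.arctan2(*(K-C)[::-1])))
print("knobtop tri",tri(T,(333.6,230),S,(292.4,183)))
print("redcap tri",tri(T,(320.9,180.3),S,(321.6,186.7)))
for z in(180,190,200,210): print(z,onz(T,240+201/2.5,130+214/2.5,z)[:2], "side",proj(S,[*C,z]))
print("hub tri",tri(T,(320.4,215.6),S,(299.3,191.5)))
g=cv2.cvtColor(S["color"],cv2.COLOR_RGB2GRAY); print(g[178:206,284:312:1].tolist().__str__().replace("], [","\n"))
E
```

```text
axis [503.54560502   6.61341297] r [104.4 104.  104.1 104.2 103.9 102.3] [  60.5 -119.   -59.   120.5 -179.3    0.4]
ptr [ 508.68780393 -139.85492681] -87.98929013916792 146.55857794453584
knob [462.87624301 -28.2003574 ] 53.5349942970645 -139.4358268986272
knobtop tri (array([463.33724376, -28.47274302, 237.16216069]), np.float64(1.3076070456207944))
redcap tri (array([606.96905517,   6.54904972, 144.66922737]), np.float64(2.7510266275754662))
180 [502.6384058    6.73887042] side (np.float64(295.88043949649676), np.float64(189.65318858443345))
190 [502.06495967   6.75788465] side (np.float64(295.74986440518256), np.float64(186.85964872335438))
200 [501.49151353   6.77689888] side (np.float64(295.61810995096), np.float64(184.0408774244712))
210 [500.91806739   6.79591311] side (np.float64(295.4851600832176), np.float64(181.1965312989924))
hub tri (array([507.25245967,   3.54758308, 172.53066026]), np.float64(10.498348726866565))
[[151, 149, 150, 149, 147, 146, 146, 148, 145, 147, 147, 148, 148, 151, 149, 149, 151, 149, 149, 150, 150, 151, 152, 151, 151, 151, 152, 154
151, 152, 149, 1
[... 2685 characters left out ...]
54, 57, 56, 52, 61, 63, 73, 112, 149, 163, 167, 169, 167, 167, 164, 161, 140, 116
168, 166, 168, 158, 102, 61, 60, 58, 56, 60, 55, 58, 59, 55, 59, 72, 101, 149, 165, 167, 167, 166, 165, 159, 139, 117, 101, 88
166, 167, 166, 162, 110, 62, 51, 56, 54, 55, 56, 54, 57, 55, 62, 78, 106, 158, 167, 167, 164, 161, 141, 116, 100, 90, 85, 82
166, 167, 166, 163, 125, 77, 54, 57, 59, 56, 59, 51, 60, 60, 72, 84, 105, 155, 164, 162, 142, 117, 101, 88, 83, 84, 89, 83
166, 166, 167, 167, 156, 101, 65, 55, 57, 54, 59, 55, 59, 60, 80, 86, 107, 150, 142, 130, 107, 89, 84, 83, 83, 85, 81, 86
166, 166, 167, 169, 162, 125, 90, 79, 73, 70, 69, 73, 81, 78, 82, 85, 98, 120, 105, 95, 87, 84, 80, 82, 82, 85, 89, 109]]
```

Emit:
move_arm --plan '[{"tz":-0.5,"wz":0.1205},{"tz":-0.5,"wz":0.1205},{"tz":-0.5,"wz":0.1205},{"tz":-0.5,"wz":0.1205},{"tz":-0.5,"wz":0.1205},{"tz":-0.5,"wz":0.1205},{"tz":-0.5,"wz":0.1205},{"tz":-0.5,"wz":0.1205},{"tz":-0.5,"wz":0.1205},{"tz":-0.5,"wz":0.1205}]' --gripper 6.0 --force 15

```text
schema error: expected keys tx, ty, tz, wx, wy, wz
```

Emit:
move_arm --plan '[{"tx":-1.0,"ty":0.45},{"tx":-2.0,"ty":0.91},{"tx":-3.0,"ty":1.36},{"tx":-3.5,"ty":1.59},{"tx":-3.5,"ty":1.59},{"tx":-3.5,"ty":1.59},{"tx":-3.5,"ty":1.59},{"tx":-3.5,"ty":1.59},{"tx":-3.5,"ty":1.59},{"tx":-3.5,"ty":1.59}]'

```text
schema error: expected keys tx, ty, tz, wx, wy, wz
```

Emit:
move_arm --plan '[{"tx":-3.5,"ty":1.59},{"tx":-3.5,"ty":1.59},{"tx":-3.5,"ty":1.59},{"tx":-3.5,"ty":1.59},{"tx":-3.5,"ty":1.59},{"tx":-3.0,"ty":1.36},{"tx":-2.5,"ty":1.14},{"tx":-2.0,"ty":0.91},{"tx":-1.0,"ty":0.45},{}]'

```text
schema error: expected keys tx, ty, tz, wx, wy, wz
```

```bash
python3 - <<'E'
from h import *
import pickle
fs={}
for n in("wrist","top"):
    f=fs[n]=grab_frame(n)
pickle.dump(fs,open("f1.pkl","wb"))
cv2.imwrite("pics/h1.png",np.vstack([cv2.resize(fs["wrist"]["color"],(480,300)),cv2.resize(fs["top"]["color"][100:300,160:480],(480,300))])[:,:,::-1])
s=env.state(); print(s["time_s"],s["ee_pos"],s["ee_rot"],s["force"],s["gripper_width"])
E
```

```text
0.25 [205.59192494 536.7581864  213.55341729] [-1.79953377e+02 -3.27163016e-03  1.59040433e+02] [0.33220225 1.17881657 0.68090259] 91.08201238576564
```

View pics/h1.png

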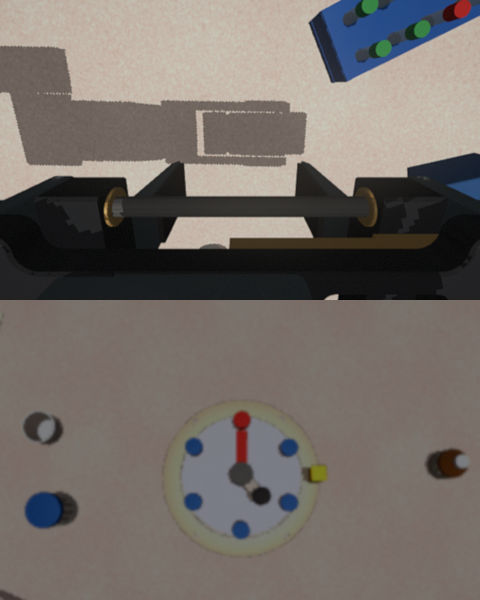

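Nothing moved, because every row needs all six keys. The picture is the same as before.

Emit:
move_arm --plan '[{"tx":0,"ty":0,"tz":-0.5,"wx":0,"wy":0,"wz":0.1205},{"tx":0,"ty":0,"tz":-0.5,"wx":0,"wy":0,"wz":0.1205},{"tx":0,"ty":0,"tz":-0.5,"wx":0,"wy":0,"wz":0.1205},{"tx":0,"ty":0,"tz":-0.5,"wx":0,"wy":0,"wz":0.1205},{"tx":0,"ty":0,"tz":-0.5,"wx":0,"wy":0,"wz":0.1205},{"tx":0,"ty":0,"tz":-0.5,"wx":0,"wy":0,"wz":0.1205},{"tx":0,"ty":0,"tz":-0.5,"wx":0,"wy":0,"wz":0.1205},{"tx":0,"ty":0,"tz":-0.5,"wx":0,"wy":0,"wz":0.1205},{"tx":0,"ty":0,"tz":-0.5,"wx":0,"wy":0,"wz":0.1205},{"tx":0,"ty":0,"tz":-0.5,"wx":0,"wy":0,"wz":0.1205}]' --gripper 6.0 --force 15

```text
time_s: 1.08
ee_pos: [205.6, 536.9, 264.0]
ee_rot: [-180.0, 0.0, 89.7]
force: [0.2, 0.3, -0.4]
gripper_width: 60.0
gripper_force: 0.0
```

Emit:
move_arm --plan '[{"tx":-1.0,"ty":0.45,"tz":0,"wx":0,"wy":0,"wz":0},{"tx":-2.0,"ty":0.91,"tz":0,"wx":0,"wy":0,"wz":0},{"tx":-3.0,"ty":1.36,"tz":0,"wx":0,"wy":0,"wz":0},{"tx":-3.5,"ty":1.59,"tz":0,"wx":0,"wy":0,"wz":0},{"tx":-3.5,"ty":1.59,"tz":0,"wx":0,"wy":0,"wz":0},{"tx":-3.5,"ty":1.59,"tz":0,"wx":0,"wy":0,"wz":0},{"tx":-3.5,"ty":1.59,"tz":0,"wx":0,"wy":0,"wz":0},{"tx":-3.5,"ty":1.59,"tz":0,"wx":0,"wy":0,"wz":0},{"tx":-3.5,"ty":1.59,"tz":0,"wx":0,"wy":0,"wz":0},{"tx":-3.5,"ty":1.59,"tz":0,"wx":0,"wy":0,"wz":0}]'

```text
time_s: 1.92
ee_pos: [344.0, 229.4, 263.7]
ee_rot: [180.0, 0.0, 90.2]
force: [-0.5, 0.1, 0.3]
gripper_width: 59.7
gripper_force: 0.0
```

Emit:
move_arm --plan '[{"tx":-3.5,"ty":1.59,"tz":0,"wx":0,"wy":0,"wz":0},{"tx":-3.5,"ty":1.59,"tz":0,"wx":0,"wy":0,"wz":0},{"tx":-3.5,"ty":1.59,"tz":0,"wx":0,"wy":0,"wz":0},{"tx":-3.5,"ty":1.59,"tz":0,"wx":0,"wy":0,"wz":0},{"tx":-3.5,"ty":1.59,"tz":0,"wx":0,"wy":0,"wz":0},{"tx":-3.0,"ty":1.36,"tz":0,"wx":0,"wy":0,"wz":0},{"tx":-2.5,"ty":1.14,"tz":0,"wx":0,"wy":0,"wz":0},{"tx":-2.0,"ty":0.91,"tz":0,"wx":0,"wy":0,"wz":0},{"tx":-1.0,"ty":0.45,"tz":0,"wx":0,"wy":0,"wz":0},{"tx":0,"ty":0,"tz":0,"wx":0,"wy":0,"wz":0}]'

```text
time_s: 2.75
ee_pos: [462.3, -29.8, 263.4]
ee_rot: [-180.0, 0.0, 89.9]
force: [0.0, -0.2, 0.7]
gripper_width: 59.8
gripper_force: 0.0
```

```bash
python3 - <<'E'
from h import *
import pickle
fs={}
for n in("wrist","top"):
    f=fs[n]=grab_frame(n)
pickle.dump(fs,open("f1.pkl","wb"))
cv2.imwrite("pics/h2.png",np.vstack([cv2.resize(fs["wrist"]["color"],(480,300)),cv2.resize(fs["top"]["color"][100:300,160:480],(480,300))])[:,:,::-1])
s=env.state(); print(s["time_s"],s["ee_pos"],s["ee_rot"],s["force"],s["gripper_width"])
E
```

```text
2.85 [461.5313345  -27.65779282 263.64347316] [-1.79937970e+02 -5.10891649e-02  9.00321023e+01] [-0.76220954 -0.13242605  0.37659203] 60.03374267247182
```

View pics/h2.png

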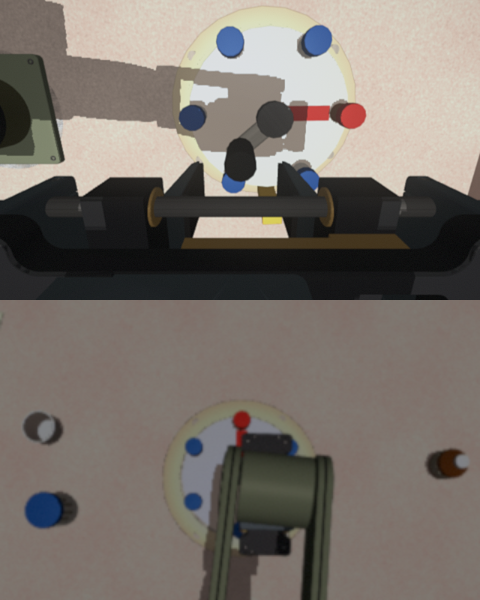

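The wrist view (shown at 0.75 scale) has the knob between the open fingers at (240,155), the hub at (274,118) and the red cap at (352,115). In the top view the forearm covers the right half of the carousel. I'll cross-check the axis and knob from the wrist camera.

```bash
python3 - <<'E'
from h import *
import pickle
f=pickle.load(open("f1.pkl","rb"))["wrist"]; im=f["color"]
for nm,lo,hi in(("red",(0,150,60),(8,255,255)),("blue",(100,120,40),(125,255,255))):
    for b in blobs(im,lo,hi,(200,0,520,220),100): print(nm,b[0],b[1],b[2],onz(f,*b[0],145).round(1)[:2])
g=cv2.cvtColor(im,cv2.COLOR_RGB2GRAY)
for v in (150,158,170,185,192,200,208,215): print(v,''.join('%4d'%x for x in g[v,290:400:3]))
# expected axis projections
for p in([503.5,6.6,175],[463,-28.3,234]): print(p,proj(f,p))
for z in(168,175,185): print("hub",z,onz(f,274*4/3,119*4/3,z)[:2])
E
```

```text
red [470.1 154.2] 847 [454 138  33  33] [607.3   9.2]
red [423.2 150.5] 527 [408 142  31  18] [561.6  12.8]
blue [423.4  53.2] 1101 [406  34  36  40] [554.   98.5]
blue [306.5  55.1] 1092 [289  36  36  39] [450.4  97.1]
blue [256.9 150.8] 159 [240 141  32  20] [401.4  12.7]
150  135 134 135 134 136 136 135 135 134 134 135 135 134 135 135 135 135 135  43  58  61  59  60  62  62  59  60  62  61  61  62  63  63  62  67  67  69
158  133 135 134 135 135 134 133 135 135 133 134 134 134 133 133 133 135  87  57  58  58  61  60  59  61  61  63  60  61  62  60  61  63  61  66  65  65
170  134 135 135 133 134 134 135 132 132 133 133 134 133 134 106  90 101 104  86  58  56  59  55  58  56  59  60  57  59  61  61  61  58 127 135 135 137
185  135 134 134 135 133 134 136 111  63  32  32  35  43  93  99  98 101  98  98 100  99  91 126 136 135 132 134 136 134 152 136 136 134 134 135 136 137
192  136 133 134 134 135  88  34  38  35  34  36  36  35  33  35  69 101  98  89 120 135 133 134 136 134 135 134 133 134 171 133 134 135 135 136 135 134
200  131 132 133 133  84  36  37  36  37  34  35  35  36  36  35  34  89 134 134 134 135 135 134 134 134 133 133 134 135 211 219 208 153 150 133 134 135
208  222 221 222 226  30  38  39  39  40  39  38  37  39  36  41  38  33 151 153 152 153 152 152 170 218 218 223 222 222 222 221 222 222 222 222 222 222
215  222 222 223 133  39  42  39  41  40  39  40  41  37  36  41  37  39 140 223 222 222 222 222 222 222 222 222 225 228 102 170 224 223 222 222 147 132
[503.5, 6.6, 175] (np.float64(367.2872301333094), np.float64(161.5493189328251))
[463, -28.3, 234] (np.float64(320.9274506244496), np.float64(222.65772385121295))
hub 168 [502.75313818   8.15353877]
hub 175 [501.69893972   9.11553547]
hub 185 [500.19294191  10.48981646]
```

Emit:
move_arm --plan '[{"tx":-0.08,"ty":-0.03,"tz":1.0,"wx":0,"wy":0,"wz":0},{"tx":0,"ty":0,"tz":1.7,"wx":0,"wy":0,"wz":0},{"tx":0,"ty":0,"tz":1.8,"wx":0,"wy":0,"wz":0},{"tx":0,"ty":0,"tz":1.7,"wx":0,"wy":0,"wz":0},{"tx":0,"ty":0,"tz":1.0,"wx":0,"wy":0,"wz":0},{"tx":0,"ty":0,"tz":0,"wx":0,"wy":0,"wz":0}]'

```text
time_s: 3.35
ee_pos: [459.8, -27.7, 189.6]
ee_rot: [-179.7, -0.0, 90.1]
force: [0.0, 0.9, 0.6]
gripper_width: 60.1
gripper_force: 0.0
```

Emit:
move_arm --plan '[{"tx":0,"ty":0,"tz":0,"wx":0,"wy":0,"wz":0},{"tx":0,"ty":0,"tz":0,"wx":0,"wy":0,"wz":0},{"tx":0,"ty":0,"tz":0,"wx":0,"wy":0,"wz":0},{"tx":0,"ty":0,"tz":0,"wx":0,"wy":0,"wz":0},{"tx":0,"ty":0,"tz":0,"wx":0,"wy":0,"wz":0},{"tx":0,"ty":0,"tz":0,"wx":0,"wy":0,"wz":0},{"tx":0,"ty":0,"tz":0,"wx":0,"wy":0,"wz":0},{"tx":0,"ty":0,"tz":0,"wx":0,"wy":0,"wz":0}]' --gripper 2.0 --force 15

```text
time_s: 4.02
ee_pos: [462.4, -29.0, 192.6]
ee_rot: [179.9, 0.0, 90.0]
force: [0.6, -0.4, 4.8]
gripper_width: 31.7
gripper_force: 15.0
```

```bash
python3 - <<'E'
from h import *
import pickle
s=env.state(); print(s["time_s"],s["ee_pos"],s["ee_rot"],s["force"],s["torque"],s["gripper_width"],s["gripper_force"])
f=grab_frame("wrist"); pickle.dump(f,open("f2.pkl","wb"))
cv2.imwrite("pics/g3.png",f["color"][:,:,::-1])
for nm,lo,hi in(("red",(0,150,60),(8,255,255)),("blue",(100,120,40),(125,255,255))):
    for b in blobs(f["color"],lo,hi,(0,0,640,260),80): print(nm,b[0],b[1],b[2],onz(f,*b[0],145).round(1)[:2])
E
```

```text
4.0167 [462.42078761 -28.9703741  192.62135376] [1.79914823e+02 9.43570079e-03 8.99977863e+01] [ 0.59428643 -0.37719933  4.79260209] [-0.09595424  0.14680787  0.03791973] 31.654292382962502 15.001699204731267
red [516.  167.4] 1461 [494 146  45  43] [607.3   9.1]
red [448.9 160.8] 906 [429 149  41  24] [557.1  14. ]
blue [458.8  33. ] 2083 [435   7  49  54] [554.   98.4]
blue [301.6  35.5] 2044 [278   9  48  54] [450.5  96.9]
blue [235.3 170.2] 1381 [214 149  43  43] [399.9   7.1]
```

View pics/g3.png

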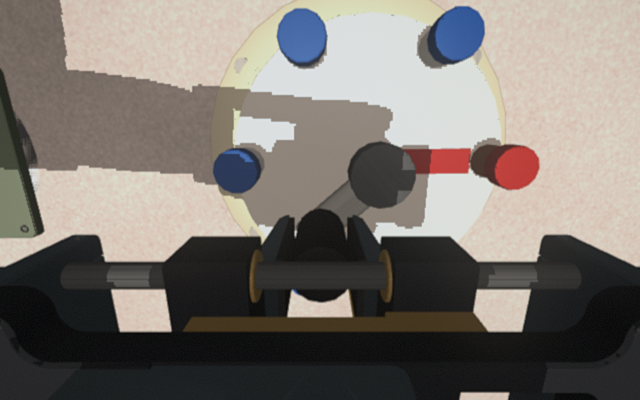

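The knob sits centred between the closed pads (opening 31.7 mm), with the hub at (382,174) and the red cap at (516,167). I'll ramp up and do the first half turn.

Emit:
move_arm --plan '[{"tx":-0.282,"ty":0.248,"tz":0,"wx":0,"wy":0,"wz":0},{"tx":-0.502,"ty":0.578,"tz":0,"wx":0,"wy":0,"wz":0},{"tx":-0.508,"ty":0.812,"tz":0,"wx":0,"wy":0,"wz":0},{"tx":-0.411,"ty":1.071,"tz":0,"wx":0,"wy":0,"wz":0}]'

```text
time_s: 4.4
ee_pos: [489.4, -45.7, 192.6]
ee_rot: [180.0, -0.1, 90.0]
force: [0.5, 4.0, 5.4]
gripper_width: 31.6
gripper_force: 15.0
```

Emit:
move_arm --plan '[{"tx":-0.187,"ty":1.421,"tz":0,"wx":0,"wy":0,"wz":0},{"tx":0.187,"ty":1.421,"tz":0,"wx":0,"wy":0,"wz":0},{"tx":0.548,"ty":1.324,"tz":0,"wx":0,"wy":0,"wz":0},{"tx":0.872,"ty":1.137,"tz":0,"wx":0,"wy":0,"wz":0},{"tx":1.137,"ty":0.872,"tz":0,"wx":0,"wy":0,"wz":0},{"tx":1.324,"ty":0.548,"tz":0,"wx":0,"wy":0,"wz":0},{"tx":1.421,"ty":0.187,"tz":0,"wx":0,"wy":0,"wz":0},{"tx":1.421,"ty":-0.187,"tz":0,"wx":0,"wy":0,"wz":0},{"tx":1.324,"ty":-0.548,"tz":0,"wx":0,"wy":0,"wz":0},{"tx":1.137,"ty":-0.872,"tz":0,"wx":0,"wy":0,"wz":0},{"tx":0.872,"ty":-1.137,"tz":0,"wx":0,"wy":0,"wz":0},{"tx":0.548,"ty":-1.324,"tz":0,"wx":0,"wy":0,"wz":0}]'

```text
time_s: 5.4
ee_pos: [518.3, 60.7, 192.6]
ee_rot: [179.9, 0.0, 90.0]
force: [-0.1, -2.6, 5.2]
gripper_width: 32.0
gripper_force: 15.0
```

```bash
python3 - <<'E'
from h import *
s=env.state(); p=s["ee_pos"]; d=p[:2]-[503.3,7.2]
print(s["time_s"],p,s["ee_rot"],s["force"],s["torque"],s["gripper_width"],np.hypot(*d),np.degrees(np.arctan2(d[1],d[0])))
E
```

```text
5.4 [518.3303954   60.70241944 192.61501185] [1.79851640e+02 1.03462721e-02 9.00348231e+01] [-0.14801465 -2.62293482  5.24426662] [-0.62128427  0.13876958 -0.04310468] 32.010470124851814 55.57356990198937 74.3083932514628
```

```bash
cat >> h.py <<'E'
import time,json
AX=np.array([503.3,7.5])
def angle(f):
    out=[];red=None
    roi=(0,0,640,260) if f["n"]=="wrist" else (255,140,390,290)
    am=400 if f["n"]=="wrist" else 40
    for nm,lo,hi in(("r",(0,140,50),(9,255,255)),("b",(100,110,35),(125,255,255))):
        for c,a,bb in blobs(f["color"],lo,hi,roi,am):
            if f["n"]=="wrist" and (bb[0]<2 or bb[1]<2 or bb[0]+bb[2]>638 or bb[1]+bb[3]>228): continue
            d=onz(f,*c,145)[:2]-AX; r=np.hypot(*d)
            if 97<r<113:
                t=np.degrees(np.arctan2(d[1],d[0]))+88.5; out.append(t)
                if nm=="r": red=t%360
    m=np.degrees(np.angle(np.mean(np.exp(1j*np.radians(np.array(out)*6)))))/6%60 if out else None
    if red is not None: m=m+60*round((red-m)/60)
    return m,red,len(out)
def shot(*names):
    for n in names:
        t=env.state()["time_s"]; f=grab_frame(n); f["n"]=n
        m,red,k=angle(f); print(n,"t",t,"phi",m,"red",red,"n",k)
        with open("log.txt","a") as g: g.write(json.dumps([float(t),n,m,red,k])+"\n")
    s=env.state(); d=s["ee_pos"][:2]-AX; print("end t",s["time_s"],"F",s["force"].round(1),"w",s["gripper_width"].round(1),"knob ang",np.degrees(np.arctan2(d[1],d[0])).round(1))
    return f
E
python3 - <<'E'
from h import *
import pickle
f=pickle.load(open("f2.pkl","rb")); f["n"]="wrist"; print(angle(f))
f=pickle.load(open("f0.pkl","rb"))["top"]; f["n"]="top"; print(angle(f))
f=pickle.load(open("f1.pkl","rb"))["wrist"]; f["n"]="wrist"; print(angle(f))
E
```

```text
(np.float64(89.16638762148052), np.float64(89.3987484795435), 4)
(np.float64(29.256054017414773), None, 5)
(np.float64(89.16802299869832), np.float64(89.3886104676661), 4)
```

Emit:
move_arm --plan '[{"tx":0.187,"ty":-1.421,"tz":0,"wx":0,"wy":0,"wz":0},{"tx":-0.187,"ty":-1.421,"tz":0,"wx":0,"wy":0,"wz":0},{"tx":-0.548,"ty":-1.324,"tz":0,"wx":0,"wy":0,"wz":0},{"tx":-0.872,"ty":-1.137,"tz":0,"wx":0,"wy":0,"wz":0},{"tx":-1.137,"ty":-0.872,"tz":0,"wx":0,"wy":0,"wz":0},{"tx":-1.324,"ty":-0.548,"tz":0,"wx":0,"wy":0,"wz":0},{"tx":-1.421,"ty":-0.187,"tz":0,"wx":0,"wy":0,"wz":0},{"tx":-1.421,"ty":0.187,"tz":0,"wx":0,"wy":0,"wz":0},{"tx":-1.324,"ty":0.548,"tz":0,"wx":0,"wy":0,"wz":0},{"tx":-1.137,"ty":0.872,"tz":0,"wx":0,"wy":0,"wz":0},{"tx":-0.872,"ty":1.137,"tz":0,"wx":0,"wy":0,"wz":0},{"tx":-0.548,"ty":1.324,"tz":0,"wx":0,"wy":0,"wz":0}]'

```text
time_s: 6.4
ee_pos: [490.5, -46.1, 192.6]
ee_rot: [179.9, -0.1, 89.9]
force: [1.3, 7.5, 8.0]
gripper_width: 31.8
gripper_force: 15.0
```

```bash
python3 -c "
from h import *
shot('wrist','wrist')"
```

```text
wrist t 6.4 phi 221.55147497214836 red 221.00252732955184 n 3
wrist t 6.45 phi 226.55953643184026 red 226.4670785544615 n 3Traceback (most recent call last):
  File "<string>", line 3, in <module>
    shot('wrist','wrist')
    ~~~~^^^^^^^^^^^^^^^^^
  File "h.py", line 40, in shot
    s=env.state(); d=s["ee_pos"][:2]-AX; print("end t",s["time_s"],"F",s["force"].round(1),"w",s["gripper_width"].round(1),"knob ang",np.degrees(np.arctan2(d[1],d[0])).round(1))
                                                                                               ^^^^^^^^^^^^^^^^^^^^^^^^
AttributeError: 'float' object has no attribute 'round'
```

Emit:
move_arm --plan '[{"tx":-0.187,"ty":1.421,"tz":0,"wx":0,"wy":0,"wz":0},{"tx":0.187,"ty":1.421,"tz":0,"wx":0,"wy":0,"wz":0},{"tx":0.548,"ty":1.324,"tz":0,"wx":0,"wy":0,"wz":0},{"tx":0.872,"ty":1.137,"tz":0,"wx":0,"wy":0,"wz":0},{"tx":1.137,"ty":0.872,"tz":0,"wx":0,"wy":0,"wz":0},{"tx":1.324,"ty":0.548,"tz":0,"wx":0,"wy":0,"wz":0},{"tx":1.421,"ty":0.187,"tz":0,"wx":0,"wy":0,"wz":0},{"tx":1.421,"ty":-0.187,"tz":0,"wx":0,"wy":0,"wz":0},{"tx":1.324,"ty":-0.548,"tz":0,"wx":0,"wy":0,"wz":0},{"tx":1.137,"ty":-0.872,"tz":0,"wx":0,"wy":0,"wz":0},{"tx":0.872,"ty":-1.137,"tz":0,"wx":0,"wy":0,"wz":0},{"tx":0.548,"ty":-1.324,"tz":0,"wx":0,"wy":0,"wz":0}]'

```text
time_s: 7.5
ee_pos: [518.8, 60.5, 192.6]
ee_rot: [179.9, 0.0, 90.0]
force: [-0.1, -1.9, 7.5]
gripper_width: 31.2
gripper_force: 15.0
```

Emit:
move_arm --plan '[{"tx":0.187,"ty":-1.421,"tz":0,"wx":0,"wy":0,"wz":0},{"tx":-0.187,"ty":-1.421,"tz":0,"wx":0,"wy":0,"wz":0},{"tx":-0.548,"ty":-1.324,"tz":0,"wx":0,"wy":0,"wz":0},{"tx":-0.872,"ty":-1.137,"tz":0,"wx":0,"wy":0,"wz":0},{"tx":-1.137,"ty":-0.872,"tz":0,"wx":0,"wy":0,"wz":0},{"tx":-1.324,"ty":-0.548,"tz":0,"wx":0,"wy":0,"wz":0},{"tx":-1.421,"ty":-0.187,"tz":0,"wx":0,"wy":0,"wz":0},{"tx":-1.421,"ty":0.187,"tz":0,"wx":0,"wy":0,"wz":0},{"tx":-1.324,"ty":0.548,"tz":0,"wx":0,"wy":0,"wz":0},{"tx":-1.137,"ty":0.872,"tz":0,"wx":0,"wy":0,"wz":0},{"tx":-0.872,"ty":1.137,"tz":0,"wx":0,"wy":0,"wz":0},{"tx":-0.548,"ty":1.324,"tz":0,"wx":0,"wy":0,"wz":0}]'

```text
time_s: 8.5
ee_pos: [490.7, -46.1, 192.6]
ee_rot: [179.9, -0.1, 89.9]
force: [1.3, 6.3, 7.7]
gripper_width: 31.8
gripper_force: 15.0
```

```bash
python3 -c "
from h import *
shot('wrist','wrist')"
```

```text
wrist t 8.5 phi 73.11814216061173 red 73.4878586626968 n 3
wrist t 8.55 phi 78.72483801769127 red 78.77162413912751 n 2Traceback (most recent call last):
  File "<string>", line 3, in <module>
    shot('wrist','wrist')
    ~~~~^^^^^^^^^^^^^^^^^
  File "h.py", line 40, in shot
    s=env.state(); d=s["ee_pos"][:2]-AX; print("end t",s["time_s"],"F",s["force"].round(1),"w",s["gripper_width"].round(1),"knob ang",np.degrees(np.arctan2(d[1],d[0])).round(1))
                                                                                               ^^^^^^^^^^^^^^^^^^^^^^^^
AttributeError: 'float' object has no attribute 'round'
```

```bash
sed -i 's/s\["gripper_width"\].round(1)/round(float(s["gripper_width"]),1)/' h.py
cat > fit.py <<'E'
from h import *
D=1/12
# crank schedule: (duration, deg/row) segments
SEG=[(D,3.9),(D,8),(D,10),(D,12),(2,15),(.1,0),(2,15),(.1,0)]
T0=4.4-4*D
def sim(I,Td,seg,b=.004,t0=T0,w=0.,p=np.radians(89.2),dt=1/600):
    t=t0; out=[(t,w,p)]
    for d,s in seg:
        wc=np.radians(s)*12
        for _ in range(int(round(d/dt))):
            tq=.025*(wc-w)-b*w
            if w==0 and abs(tq)<=Td: a=0
            else: a=(tq-Td*np.sign(w if w else tq))/I
            w2=w+a*dt
            if w*w2<0: w2=0.
            p+=(w+w2)/2*dt; w=w2; t+=dt; out.append((t,w,p))
    return np.array(out)
def fit(obs,seg):
    def res(q):
        o=sim(q[0]*.03,q[1]*.02,seg); return [*(np.degrees(np.interp([x for x,_ in obs],o[:,0],o[:,2]))-[y for _,y in obs]),5*(q[1]-1)*.3]
    return least_squares(res,[1,1],bounds=([.4,.3],[2,3]),diff_step=1e-3)
OBS=[(6.4,221.55),(6.45,226.56),(8.5,433.12),(8.55,438.72)]
if __name__=="__main__":
    r=fit(OBS,SEG); print(r.x,r.fun)
    for s in(15,15.5,16,16.5): 
        o=sim(r.x[0]*.03,r.x[1]*.02,SEG+[(8,s)]); i=[np.searchsorted(o[:,0],t) for t in(8.5,8.6,9.6,10.6,12.6,16)]; print(s,o[i,1].round(3))
E
python3 fit.py
```

```text
[1.16042694 0.99087988] [ 0.16137703 -0.16563704  0.12260807 -0.11713064 -0.01368018]
15 [1.925 1.716 1.891 1.967 2.014 2.024]
15.5 [1.925 1.716 1.942 2.04  2.101 2.114]
16 [1.925 1.716 1.993 2.113 2.188 2.204]
16.5 [1.925 1.716 2.044 2.186 2.275 2.295]
```

The model fits well: inertia is 1.16 times nominal and drag is nominal. At 15° per row the carousel settles at about 2.02 rad/s, so I'll hold that for 8 s without camera pauses.

Emit:
move_arm --plan '[{"tx":-0.187,"ty":1.421,"tz":0,"wx":0,"wy":0,"wz":0},{"tx":0.187,"ty":1.421,"tz":0,"wx":0,"wy":0,"wz":0},{"tx":0.548,"ty":1.324,"tz":0,"wx":0,"wy":0,"wz":0},{"tx":0.872,"ty":1.137,"tz":0,"wx":0,"wy":0,"wz":0},{"tx":1.137,"ty":0.872,"tz":0,"wx":0,"wy":0,"wz":0},{"tx":1.324,"ty":0.548,"tz":0,"wx":0,"wy":0,"wz":0},{"tx":1.421,"ty":0.187,"tz":0,"wx":0,"wy":0,"wz":0},{"tx":1.421,"ty":-0.187,"tz":0,"wx":0,"wy":0,"wz":0},{"tx":1.324,"ty":-0.548,"tz":0,"wx":0,"wy":0,"wz":0},{"tx":1.137,"ty":-0.872,"tz":0,"wx":0,"wy":0,"wz":0},{"tx":0.872,"ty":-1.137,"tz":0,"wx":0,"wy":0,"wz":0},{"tx":0.548,"ty":-1.324,"tz":0,"wx":0,"wy":0,"wz":0}]'

```text
time_s: 9.6
ee_pos: [518.8, 60.5, 192.6]
ee_rot: [179.9, 0.0, 90.0]
force: [-0.3, -2.0, 7.4]
gripper_width: 31.6
gripper_force: 15.0
```

Emit:
move_arm --plan '[{"tx":0.187,"ty":-1.421,"tz":0,"wx":0,"wy":0,"wz":0},{"tx":-0.187,"ty":-1.421,"tz":0,"wx":0,"wy":0,"wz":0},{"tx":-0.548,"ty":-1.324,"tz":0,"wx":0,"wy":0,"wz":0},{"tx":-0.872,"ty":-1.137,"tz":0,"wx":0,"wy":0,"wz":0},{"tx":-1.137,"ty":-0.872,"tz":0,"wx":0,"wy":0,"wz":0},{"tx":-1.324,"ty":-0.548,"tz":0,"wx":0,"wy":0,"wz":0},{"tx":-1.421,"ty":-0.187,"tz":0,"wx":0,"wy":0,"wz":0},{"tx":-1.421,"ty":0.187,"tz":0,"wx":0,"wy":0,"wz":0},{"tx":-1.324,"ty":0.548,"tz":0,"wx":0,"wy":0,"wz":0},{"tx":-1.137,"ty":0.872,"tz":0,"wx":0,"wy":0,"wz":0},{"tx":-0.872,"ty":1.137,"tz":0,"wx":0,"wy":0,"wz":0},{"tx":-0.548,"ty":1.324,"tz":0,"wx":0,"wy":0,"wz":0}]'

```text
time_s: 10.6
ee_pos: [490.7, -46.1, 192.6]
ee_rot: [179.9, -0.1, 89.9]
force: [0.9, 7.7, 7.3]
gripper_width: 31.5
gripper_force: 15.0
```

Emit:
move_arm --plan '[{"tx":-0.187,"ty":1.421,"tz":0,"wx":0,"wy":0,"wz":0},{"tx":0.187,"ty":1.421,"tz":0,"wx":0,"wy":0,"wz":0},{"tx":0.548,"ty":1.324,"tz":0,"wx":0,"wy":0,"wz":0},{"tx":0.872,"ty":1.137,"tz":0,"wx":0,"wy":0,"wz":0},{"tx":1.137,"ty":0.872,"tz":0,"wx":0,"wy":0,"wz":0},{"tx":1.324,"ty":0.548,"tz":0,"wx":0,"wy":0,"wz":0},{"tx":1.421,"ty":0.187,"tz":0,"wx":0,"wy":0,"wz":0},{"tx":1.421,"ty":-0.187,"tz":0,"wx":0,"wy":0,"wz":0},{"tx":1.324,"ty":-0.548,"tz":0,"wx":0,"wy":0,"wz":0},{"tx":1.137,"ty":-0.872,"tz":0,"wx":0,"wy":0,"wz":0},{"tx":0.872,"ty":-1.137,"tz":0,"wx":0,"wy":0,"wz":0},{"tx":0.548,"ty":-1.324,"tz":0,"wx":0,"wy":0,"wz":0}]'

```text
time_s: 11.6
ee_pos: [518.8, 60.5, 192.6]
ee_rot: [179.9, 0.0, 90.0]
force: [0.2, -1.5, 7.9]
gripper_width: 31.7
gripper_force: 15.0
```

Emit:
move_arm --plan '[{"tx":0.187,"ty":-1.421,"tz":0,"wx":0,"wy":0,"wz":0},{"tx":-0.187,"ty":-1.421,"tz":0,"wx":0,"wy":0,"wz":0},{"tx":-0.548,"ty":-1.324,"tz":0,"wx":0,"wy":0,"wz":0},{"tx":-0.872,"ty":-1.137,"tz":0,"wx":0,"wy":0,"wz":0},{"tx":-1.137,"ty":-0.872,"tz":0,"wx":0,"wy":0,"wz":0},{"tx":-1.324,"ty":-0.548,"tz":0,"wx":0,"wy":0,"wz":0},{"tx":-1.421,"ty":-0.187,"tz":0,"wx":0,"wy":0,"wz":0},{"tx":-1.421,"ty":0.187,"tz":0,"wx":0,"wy":0,"wz":0},{"tx":-1.324,"ty":0.548,"tz":0,"wx":0,"wy":0,"wz":0},{"tx":-1.137,"ty":0.872,"tz":0,"wx":0,"wy":0,"wz":0},{"tx":-0.872,"ty":1.137,"tz":0,"wx":0,"wy":0,"wz":0},{"tx":-0.548,"ty":1.324,"tz":0,"wx":0,"wy":0,"wz":0}]'

```text
time_s: 12.6
ee_pos: [490.7, -46.2, 192.6]
ee_rot: [179.9, -0.1, 89.9]
force: [2.5, 7.7, 7.1]
gripper_width: 31.5
gripper_force: 15.0
```

Emit:
move_arm --plan '[{"tx":-0.187,"ty":1.421,"tz":0,"wx":0,"wy":0,"wz":0},{"tx":0.187,"ty":1.421,"tz":0,"wx":0,"wy":0,"wz":0},{"tx":0.548,"ty":1.324,"tz":0,"wx":0,"wy":0,"wz":0},{"tx":0.872,"ty":1.137,"tz":0,"wx":0,"wy":0,"wz":0},{"tx":1.137,"ty":0.872,"tz":0,"wx":0,"wy":0,"wz":0},{"tx":1.324,"ty":0.548,"tz":0,"wx":0,"wy":0,"wz":0},{"tx":1.421,"ty":0.187,"tz":0,"wx":0,"wy":0,"wz":0},{"tx":1.421,"ty":-0.187,"tz":0,"wx":0,"wy":0,"wz":0},{"tx":1.324,"ty":-0.548,"tz":0,"wx":0,"wy":0,"wz":0},{"tx":1.137,"ty":-0.872,"tz":0,"wx":0,"wy":0,"wz":0},{"tx":0.872,"ty":-1.137,"tz":0,"wx":0,"wy":0,"wz":0},{"tx":0.548,"ty":-1.324,"tz":0,"wx":0,"wy":0,"wz":0}]'

```text
time_s: 13.6
ee_pos: [518.8, 60.5, 192.6]
ee_rot: [179.9, 0.0, 90.0]
force: [0.2, -1.1, 7.5]
gripper_width: 31.2
gripper_force: 15.0
```

Emit:
move_arm --plan '[{"tx":0.187,"ty":-1.421,"tz":0,"wx":0,"wy":0,"wz":0},{"tx":-0.187,"ty":-1.421,"tz":0,"wx":0,"wy":0,"wz":0},{"tx":-0.548,"ty":-1.324,"tz":0,"wx":0,"wy":0,"wz":0},{"tx":-0.872,"ty":-1.137,"tz":0,"wx":0,"wy":0,"wz":0},{"tx":-1.137,"ty":-0.872,"tz":0,"wx":0,"wy":0,"wz":0},{"tx":-1.324,"ty":-0.548,"tz":0,"wx":0,"wy":0,"wz":0},{"tx":-1.421,"ty":-0.187,"tz":0,"wx":0,"wy":0,"wz":0},{"tx":-1.421,"ty":0.187,"tz":0,"wx":0,"wy":0,"wz":0},{"tx":-1.324,"ty":0.548,"tz":0,"wx":0,"wy":0,"wz":0},{"tx":-1.137,"ty":0.872,"tz":0,"wx":0,"wy":0,"wz":0},{"tx":-0.872,"ty":1.137,"tz":0,"wx":0,"wy":0,"wz":0},{"tx":-0.548,"ty":1.324,"tz":0,"wx":0,"wy":0,"wz":0}]'

```text
time_s: 14.6
ee_pos: [490.7, -46.2, 192.6]
ee_rot: [179.9, -0.1, 89.9]
force: [2.2, 6.6, 6.9]
gripper_width: 31.7
gripper_force: 15.0
```

Emit:
move_arm --plan '[{"tx":-0.187,"ty":1.421,"tz":0,"wx":0,"wy":0,"wz":0},{"tx":0.187,"ty":1.421,"tz":0,"wx":0,"wy":0,"wz":0},{"tx":0.548,"ty":1.324,"tz":0,"wx":0,"wy":0,"wz":0},{"tx":0.872,"ty":1.137,"tz":0,"wx":0,"wy":0,"wz":0},{"tx":1.137,"ty":0.872,"tz":0,"wx":0,"wy":0,"wz":0},{"tx":1.324,"ty":0.548,"tz":0,"wx":0,"wy":0,"wz":0},{"tx":1.421,"ty":0.187,"tz":0,"wx":0,"wy":0,"wz":0},{"tx":1.421,"ty":-0.187,"tz":0,"wx":0,"wy":0,"wz":0},{"tx":1.324,"ty":-0.548,"tz":0,"wx":0,"wy":0,"wz":0},{"tx":1.137,"ty":-0.872,"tz":0,"wx":0,"wy":0,"wz":0},{"tx":0.872,"ty":-1.137,"tz":0,"wx":0,"wy":0,"wz":0},{"tx":0.548,"ty":-1.324,"tz":0,"wx":0,"wy":0,"wz":0}]'

```text
time_s: 15.6
ee_pos: [518.8, 60.6, 192.6]
ee_rot: [179.9, 0.0, 90.0]
force: [0.6, -1.4, 7.6]
gripper_width: 31.5
gripper_force: 15.0
```

Emit:
move_arm --plan '[{"tx":0.187,"ty":-1.421,"tz":0,"wx":0,"wy":0,"wz":0},{"tx":-0.187,"ty":-1.421,"tz":0,"wx":0,"wy":0,"wz":0},{"tx":-0.548,"ty":-1.324,"tz":0,"wx":0,"wy":0,"wz":0},{"tx":-0.872,"ty":-1.137,"tz":0,"wx":0,"wy":0,"wz":0},{"tx":-1.137,"ty":-0.872,"tz":0,"wx":0,"wy":0,"wz":0},{"tx":-1.324,"ty":-0.548,"tz":0,"wx":0,"wy":0,"wz":0},{"tx":-1.421,"ty":-0.187,"tz":0,"wx":0,"wy":0,"wz":0},{"tx":-1.421,"ty":0.187,"tz":0,"wx":0,"wy":0,"wz":0},{"tx":-1.324,"ty":0.548,"tz":0,"wx":0,"wy":0,"wz":0},{"tx":-1.137,"ty":0.872,"tz":0,"wx":0,"wy":0,"wz":0},{"tx":-0.872,"ty":1.137,"tz":0,"wx":0,"wy":0,"wz":0},{"tx":-0.548,"ty":1.324,"tz":0,"wx":0,"wy":0,"wz":0}]'

```text
time_s: 16.6
ee_pos: [490.7, -46.2, 192.6]
ee_rot: [179.9, -0.1, 89.9]
force: [1.8, 7.4, 7.7]
gripper_width: 31.3
gripper_force: 15.0
```

```bash
python3 - <<'E'
from fit import *
shot('wrist')
seg=SEG+[(8,15),(.05,0)]
o=sim(1.16*.03,.991*.02,seg); print("pred at 16.6",np.degrees(np.interp(16.6,o[:,0],o[:,2]))%360)
for n in range(0,25):
    o=sim(1.16*.03,.991*.02,seg+[(n*D,15)]*(n>0)+[(D,11),(D,7),(D,4),(3,0)]); print(n,round(float(np.degrees(o[-1,2])%360),1),end="; ")
E
```

```text
wrist t 16.6 phi 267.9843449872123 red 267.81800276440975 n 2
end t 16.65 F [5.6 0.7 5. ] w 31.6 knob ang -99.9
pred at 16.6 270.6111418631581
0 358.9; 1 8.4; 2 18.0; 3 27.6; 4 37.1; 5 46.7; 6 56.3; 7 65.9; 8 75.5; 9 85.1; 10 94.7; 11 104.3; 12 113.9; 13 123.5; 14 133.1; 15 142.8; 16 152.4; 17 162.0; 18 171.6; 19 181.3; 20 190.9; 21 200.5; 22 210.2; 23 219.8; 24 229.5;
```

The hold matched the model (268° measured, 270.6° predicted), so the average was about 2.01 rad/s for over 7 s. Stopping now leaves the red cap near the pointer.

Emit:
move_arm --plan '[{"tx":-0.182,"ty":1.182,"tz":0,"wx":0,"wy":0,"wz":0},{"tx":0.03,"ty":0.861,"tz":0,"wx":0,"wy":0,"wz":0},{"tx":0.095,"ty":0.566,"tz":0,"wx":0,"wy":0,"wz":0},{"tx":0,"ty":0,"tz":0,"wx":0,"wy":0,"wz":0},{"tx":0,"ty":0,"tz":0,"wx":0,"wy":0,"wz":0},{"tx":0,"ty":0,"tz":0,"wx":0,"wy":0,"wz":0},{"tx":0,"ty":0,"tz":0,"wx":0,"wy":0,"wz":0},{"tx":0,"ty":0,"tz":0,"wx":0,"wy":0,"wz":0},{"tx":0,"ty":0,"tz":0,"wx":0,"wy":0,"wz":0},{"tx":0,"ty":0,"tz":0,"wx":0,"wy":0,"wz":0},{"tx":0,"ty":0,"tz":0,"wx":0,"wy":0,"wz":0},{"tx":0,"ty":0,"tz":0,"wx":0,"wy":0,"wz":0}]'

```text
time_s: 17.65
ee_pos: [516.1, -46.0, 192.6]
ee_rot: [180.0, -0.1, 90.0]
force: [-0.9, 3.0, 7.8]
gripper_width: 31.7
gripper_force: 15.0
```

Emit:
move_arm --plan '[{"tx":0,"ty":0,"tz":0,"wx":0,"wy":0,"wz":0},{"tx":0,"ty":0,"tz":0,"wx":0,"wy":0,"wz":0},{"tx":0,"ty":0,"tz":0,"wx":0,"wy":0,"wz":0},{"tx":0,"ty":0,"tz":0,"wx":0,"wy":0,"wz":0},{"tx":0,"ty":0,"tz":0,"wx":0,"wy":0,"wz":0},{"tx":0,"ty":0,"tz":0,"wx":0,"wy":0,"wz":0},{"tx":0,"ty":0,"tz":0,"wx":0,"wy":0,"wz":0},{"tx":0,"ty":0,"tz":0,"wx":0,"wy":0,"wz":0},{"tx":0,"ty":0,"tz":0,"wx":0,"wy":0,"wz":0},{"tx":0,"ty":0,"tz":0,"wx":0,"wy":0,"wz":0},{"tx":0,"ty":0,"tz":0,"wx":0,"wy":0,"wz":0},{"tx":0,"ty":0,"tz":0,"wx":0,"wy":0,"wz":0}]'

```text
time_s: 18.65
ee_pos: [516.0, -46.0, 192.5]
ee_rot: [180.0, -0.1, 90.0]
force: [-0.5, 3.4, 8.5]
gripper_width: 31.7
gripper_force: 15.0
```

```bash
python3 - <<'E'
from h import *
f=shot('wrist','top','side','wrist')
E
```

```text
wrist t 18.65 phi 59.29420624485114 red None n 2
top t 18.7 phi 59.365499692691344 red None n 4
side t 18.75 phi 358.8926446206462 red 358.8926446206462 n 1
wrist t 18.8 phi 59.29419460085809 red None n 2
end t 18.85 F [-0.5  3.6  8.4] w 31.2 knob ang -76.6
```

The carousel stands at −0.7° from the pointer. I'll let go and lift clear.

Emit:
move_arm --plan '[{"tx":0,"ty":0,"tz":0,"wx":0,"wy":0,"wz":0},{"tx":0,"ty":0,"tz":0,"wx":0,"wy":0,"wz":0},{"tx":0,"ty":0,"tz":0,"wx":0,"wy":0,"wz":0},{"tx":0,"ty":0,"tz":0,"wx":0,"wy":0,"wz":0},{"tx":0,"ty":0,"tz":0,"wx":0,"wy":0,"wz":0},{"tx":0,"ty":0,"tz":0,"wx":0,"wy":0,"wz":0},{"tx":0,"ty":0,"tz":0,"wx":0,"wy":0,"wz":0},{"tx":0,"ty":0,"tz":0,"wx":0,"wy":0,"wz":0}]' --gripper 6.0

```text
time_s: 19.52
ee_pos: [515.1, -46.5, 191.9]
ee_rot: [-180.0, -0.0, 90.0]
force: [-0.1, 0.0, -0.5]
gripper_width: 60.1
gripper_force: 0.0
```

Emit:
move_arm --plan '[{"tx":0,"ty":0,"tz":-0.8,"wx":0,"wy":0,"wz":0},{"tx":0,"ty":0,"tz":-1.6,"wx":0,"wy":0,"wz":0},{"tx":0,"ty":0,"tz":-2.0,"wx":0,"wy":0,"wz":0},{"tx":0,"ty":0,"tz":-2.0,"wx":0,"wy":0,"wz":0},{"tx":0,"ty":0,"tz":-2.0,"wx":0,"wy":0,"wz":0},{"tx":-1.0,"ty":0,"tz":-2.0,"wx":0,"wy":0,"wz":0},{"tx":-2.0,"ty":0,"tz":-1.6,"wx":0,"wy":0,"wz":0},{"tx":-3.0,"ty":0,"tz":-1.0,"wx":0,"wy":0,"wz":0},{"tx":-3.0,"ty":0,"tz":0,"wx":0,"wy":0,"wz":0},{"tx":-3.0,"ty":0,"tz":0,"wx":0,"wy":0,"wz":0},{"tx":-2.0,"ty":0,"tz":0,"wx":0,"wy":0,"wz":0},{"tx":-1.0,"ty":0,"tz":0,"wx":0,"wy":0,"wz":0}]'

```text
time_s: 20.52
ee_pos: [515.0, -198.8, 322.4]
ee_rot: [180.0, 0.1, 89.9]
force: [-0.4, 0.1, 0.2]
gripper_width: 60.2
gripper_force: 0.0
```

Emit:
move_arm --plan '[{"tx":0,"ty":0,"tz":0,"wx":0,"wy":0,"wz":0},{"tx":0,"ty":0,"tz":0,"wx":0,"wy":0,"wz":0},{"tx":0,"ty":0,"tz":0,"wx":0,"wy":0,"wz":0},{"tx":0,"ty":0,"tz":0,"wx":0,"wy":0,"wz":0}]'

```text
time_s: 20.85
ee_pos: [515.2, -195.2, 322.1]
ee_rot: [180.0, -0.0, 90.1]
force: [0.4, 0.2, 0.5]
gripper_width: 59.9
gripper_force: 0.0
```

```bash
python3 - <<'E'
from h import *
f=shot('top','side','wrist'); cv2.imwrite("pics/e.png",f["color"][:,:,::-1])
for b in blobs(f["color"],(20,130,60),(34,255,255),(0,0,640,400),200):
    p=onz(f,*b[0],139)[:2]; d=p-AX; print("yel",b,p,np.hypot(*d),np.degrees(np.arctan2(d[1],d[0])))
print(env.state()["ee_pos"])
E
```

```text
top t 20.85 phi 59.55620217627641 red None n 5
side t 20.9 phi None red None n 0
wrist t 20.95 phi 59.60948922418989 red None n 2
end t 21.0 F [ 0.7 -0.4 -0.4] w 59.9 knob ang -86.6
yel (array([315.6, 134. ]), np.int32(597), array([303, 122,  26,  25], dtype=int32)) [ 509.98527415 -140.58114334] 148.23197328577743 -87.41507884361255
[ 515.24265277 -195.52700434  322.08527229]
```

View pics/e.png

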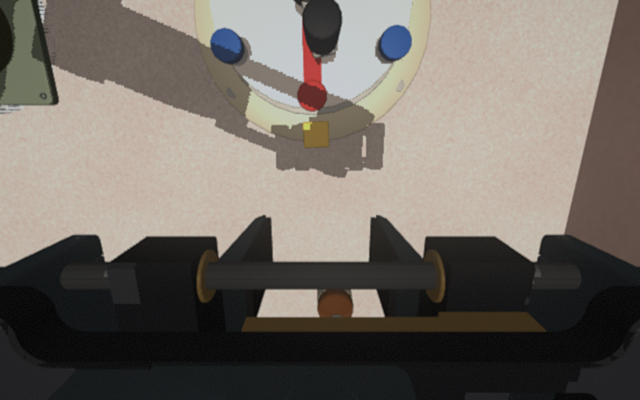

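The red cap at (312,96) lies directly inward of the pointer at (316,134), about 1.5° or 3 mm off. The gripper is clear of everything, so I'm handing in.

```bash
python3 -c "
from h import *
print(env.job_done())"
```

```text
the job is handed in; nothing more can be done
None
```

The job is handed in, though it returned no verdict: by camera measurements and a fitted motion model, the carousel held about 2.0 rad/s (19 turns a minute) for over 7 s, then stopped with the red cap about 3 mm from the pointer line; the knob is released and the gripper is clear.

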